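# Put the force-gauge kit back in its drawer trays

## Task

Put the force-gauge kit away in its two foam-lined drawer trays. In the tray with three round wells, stand the compression platen in the well next to the tray's pull handle, the hook in the well at the far end and the screw clamp in the one between them; in the other tray first lay the hexagonal extension rod lengthwise in the deep trough, then lay the gauge gently (not dropped) on top of it in the wide recess, display up and measuring stem pointing to that tray's pull handle. Leave the calibration weight and the sample jar standing where they are.

Things in the scene. Friction and masses are not known exactly. Their poses are not given: they have to be found in the camera images.
- gauge: White digital force gauge lying display up (loose, 0.45 kg): housing 140 (x) x 62 (y) x 34 mm high. Origin: centre of the housing's underside; x along its length towards the measuring stem, z up. The stem, a steel rod 8 mm thick (18 mm collar at its root) 17 mm above the underside, stands 30 mm out of the +x end. Take it across the 62 mm width.
- gauge_stem (a point): Tip of the gauge's measuring stem: at (100, 0, 17) mm in the gauge's frame.
- rod: Steel extension rod lying on the bench (loose, 0.12 kg): hexagonal bar 100 mm long, 14 mm high across its flats, 16 mm wide across the corners at its sides; stub 8 mm thick, 12 mm long at its +x end. Origin: on its axis at the middle of the hexagonal bar, 7 mm above what it lies on; x along the rod. Either end may go either way.
- platen: Compression platen standing upright (loose, 0.14 kg): a flat round disc 50 mm in diameter, 10 mm thick, on top of a steel shank 28 mm in diameter; 48 mm high in all (disc from 38 to 48 mm). Origin: centre of the shank's underside, z up. Take it by the rim of the disc.
- clamp: Screw clamp standing upright (loose, 0.16 kg): block with two jaws, 36 mm (x) x 28 mm (y), from 14 to 60 mm high, on a round foot 28 mm in diameter. A thumbscrew (18 mm head) sticks 16 mm out of the +y face at 46 mm height, so take it across the 36 mm width, along its x. Origin: centre of the foot's underside, z up.
- hook: Hook fitting standing upright (loose, about 0.10 kg): round foot 28 mm in diameter and 12 mm high, round shank 20 mm in diameter from 12 to 50 mm, a small bent-wire hook on top up to 72 mm (no wider than the shank). Origin: centre of the foot's underside, z up. Take it by the shank, from any side.
- fitting_tray: Grey drawer tray (fixed) with dark foam and three equal round wells in a row: 224 mm (x) x 94 mm (y), foam top 16 mm above the bench. Origin: centre of its underside; pull handle at the -x end. Wells 43 mm in diameter, 10 mm deep (floors 6 mm above the underside), centred at y = 0 and x = -75 mm (next to the pull handle), 0 (middle), +75 mm (far end).
- gauge_tray: Grey drawer tray (fixed), 208 (x) x 130 (y) mm, foam 33 mm high. Origin: centre of underside; pull handle at -x end. Centred in it a recess 156 (x) x 78 mm, shoulders 23 mm above underside: gauge rests there, stem passing over the end wall. Mid-recess a trough 30 mm wide, 156 mm long in x, floor 5 mm above underside: for the rod. Finger slot, x -25 to 25 mm, right across, same floor.
- weight: Brass calibration weight with a knob on top, 29 mm in diameter, 55 mm high, standing on the bench (loose; not to be disturbed). Origin: centre of its underside.
- jar: Small amber glass sample jar with a white cap, 38 mm in diameter, 52 mm high, standing on the bench (loose; not to be disturbed). Origin: centre of its underside.

How it is judged:
By the outcome, as a careful person would: the job done as asked, in the order asked, and still so for the second after the job is handed in, with the robot touching nothing.
It also fails if it takes over 138 s, if anything falls off the work surface, if the arm or the gripper's body presses on something with over 40 N, if the wrist force passes 120 N, or if a joint passes its speed limit or range.

## Robot

A 6-joint arm with a two-finger parallel gripper is mounted at the origin on the work surface. World frame = base frame: x ahead of the robot, y to its left, z up, the work surface at z = 0. Lengths are in mm, angles in degrees, forces in N, time in s.
With the tool pointing down it reaches from about 300 to 825 mm from the base axis. Payload 5.4 kg.
Tool frame: the origin (TCP) lies at the very end of the fingers, on their centre line; the grasp point (between the pads) lies 19 mm behind it; z points along the fingers, y is the line along which they close (so a half turn about z gives the same grasp; the last joint's range is limited). The gripper opens to 92 mm and grips with 3 to 60 N. Pads are 20 mm wide; open, the fingers measure 128 mm over their backs; the gripper's body (75 mm by 189 mm) begins 69 mm behind the grasp point.
Start: joints at [59.238, 9.076, 91.501, -0, 79.423, -12.038], TCP at [184.592, 544.547, 214.601] pointing down, gripper open.
Joint ranges: [-166.64, 166.64], [-54.1, 131.32], [10.49, 154.53], [-73.88, 253.88], [9.74, 151.15], [-171.62, 171.62]. Speed limits (degrees/s): [147.25, 147.25, 180, 180, 180, 180].

## Interface

Orientations are given as a 3x3 rotation matrix whose columns are the frame's x, y, z axes.
In Python, from rig import manip, snapshot, search_frame, outline_of, tip_of gives the robot as it stands.
- The arm moves only by the tool apply_moves, never from a script. Its arguments are lists of equal length, an entry for each row: "linear": the shift along the tool's x, y, z in m, a list of three; "yaw": the turn about the tool's z in degrees. In form: {"linear": [[x, y, z], ...], "yaw": [yaw, ...]}. A call has exactly 8 rows; each row shifts and turns the commanded pose from where the row before left it, along the tool's axes as they then stand; what a row does not reach is not made up. A row lasts 1/12 s, in which the tool goes at most 41.7 mm and 7.16 degrees, less where a joint would pass 70% of its speed; a pose out of reach is approached as far as the arm can. A call is refused whole if a number of a shift passes 0.0417 or a number of a turn 7.16, either way. A call with a gripper value outside its range is refused whole. "hand" is the finger opening in m, from 0 to 0.0919, set as the call begins (left out, the last holds). The fingers move at their own pace and stop on an object; the grip force is fixed at half the most. Time passes only in rows, so rows that do not move let the fingers close, or fill a call up. It gives the time, the measured TCP pose, the force, the opening and the grip force at its end, in the units of the state.
- manip.state(): the state, without advancing time (a new reading comes with each control period).
- snapshot(name): name is "scene" or "top" or "wrist"; returns a dict with "image" (400x640x3 uint8, blue, green, red), "vertical_fov" (degrees; the focal length in pixels is half the picture's height over the tangent of half this angle, whatever the lens; pixels are square), "cx", "cy" (the principal point, pixels), "world_from_camera" (4x4, takes a point from camera to world coordinates); the wrist camera has in their place "T_tool_cam" (4x4, takes a point from camera to tool coordinates, whose origin is the TCP and whose axes are the flange's). Camera axes: x right, y down, z forward; pixel columns grow to the right and rows downward; lengths in mm; the calibration is good to about 2 mm. A picture is of the moment at which its call begins: read the wrist's pose just before it. There is no depth.
- manip.sign_off(): hands the job in; it is judged then, once.
Trained networks look in the newest picture that a camera, given by its name, has taken for a name from the list of things; names that differ only in an ending like _2 or _b are one class to them, and where a whole thing is asked for, a point or a joint stands for the part that bears it (a point fixed in the world has none). Each returns a list of dicts, best first, with "confidence" (0 to 1); they miss things now and then, are a little off and sometimes report something else, mostly with a low value. They report only what shows in the picture. A call takes as long as a camera call.
- search_frame(thing, camera): "location" ([x, y, z] in mm, in world coordinates, good to about 4 mm: the middle of the surface that is visible of it).
- outline_of(thing, camera): "pixels" (400x640 bool, what is visible of it).
- tip_of(thing, camera): "location" ([x, y, z] in mm, in world coordinates, good to about 4 mm: a listed point, or the origin of a listed thing).
The state is a dict: "time": time; "qpos": joint angles; "dq": joint speeds; "joint_torque": joint torques, N m; "eef_pos": TCP position; "tcp_rot": TCP orientation; "force": force on the tool from outside, world axes, zero at the start; "ft_torque": the same for the moment, N m; "width": finger opening in mm; "grip_force": force on a finger pad.
Only numpy, scipy, OpenCV 4.12 (cv2) and the standard library are available. Lean on these libraries where they do the work, as an engineer would, in place of code of your own. Each camera call takes 0.05 s, during which the arm holds its last target. There are 200 camera calls.

## Working session

There is one attempt and no reset: what is moved stays moved. The work goes in short steps, Python scripts to look and compute and a tool call to move; the robot and the scene stay as the last step left them, time stands still between calls to the robot, and variables do not carry over. Pictures are saved under pics/ and viewed, at most 15 in all, crops included, and the job is handed in when it is done.

Besides the shell and the picture viewer there is one more tool, called after "Emit:" in YAML: its name, and indented under it one key for each argument. apply_moves: Moves the arm, as the interface text tells. Its arguments: {"type":"object","properties":{"linear":{"type":"array","items":{"type":"array","items":{"type":"number"}}},"yaw":{"type":"array","items":{"type":"number"}},"hand":{"type":"number"}},"required":["linear","yaw"]}

```bash
ls; mkdir -p pics
python3 - <<'E'
from rig import *
import cv2, numpy as np
s=manip.state(); print(s['time'],s['eef_pos'],s['tcp_rot'],s['width'])
for c in ['scene','top']:
    d=snapshot(c); cv2.imwrite(f'pics/{c}0.png',d['image']); print(c,d['vertical_fov'],d['cx'],d['cy'],np.round(d['world_from_camera'],3).tolist())
for t in ['gauge','gauge_stem','rod','platen','clamp','hook','fitting_tray','gauge_tray','weight','jar']:
    for c in ['scene','top']:
        print(t,c,[(np.round(r['location'],0).tolist(),round(r['confidence'],2)) for r in tip_of(t,c)[:2]])
print(manip.state()['time'])
E
```

```text
pics
0.0 [184.2821746  544.02346157 213.64092353] [[-9.47077268e-01  3.21004329e-01 -9.32049096e-04]
 [ 3.21005462e-01  9.47076026e-01 -1.57959930e-03]
 [ 3.75663142e-04 -1.79519544e-03 -9.99998318e-01]] 92.01769889016282
scene 43.34077059170746 317.43505071523845 197.22935397411428 [[0.802, 0.342, -0.489, 1097.243], [0.597, -0.459, 0.658, -714.085], [0.0, -0.82, -0.572, 662.947], [0.0, 0.0, 0.0, 1.0]]
top 47.03188863411341 318.16751464338125 198.82061770381264 [[0.023, -0.994, 0.108, 430.371], [-1.0, -0.023, 0.002, -4.401], [0.0, -0.108, -0.994, 1180.413], [0.0, 0.0, 0.0, 1.0]]
gauge scene [([674.0, 4.0, 1.0], 0.57), ([513.0, 314.0, -1.0], 0.3)]
gauge top [([676.0, 7.0, 1.0], 0.68), ([569.0, 9.0, 1.0], 0.66)]
gauge_stem scene [([653.0, -171.0, 3.0], 0.72), ([698.0, 102.0, 18.0], 0.62)]
gauge_stem top [([706.0, 99.0, 15.0], 0.77)]
rod scene [([439.0, -10.0, 3.0], 0.7)]
rod top [([440.0, -11.0, 5.0], 0.79)]
platen scene [([564.0, 131.0, 0.0], 0.81), ([576.0, 11.0, -2.0], 0.38)]
platen top [([562.0, 134.0, -1.0], 0.88), ([651.0, -170.0, -3.0], 0.38)]
clamp scene []
clamp top [([573.0, 8.0, 2.0], 0.46)]
hook scene [([573.0, -126.0, 0.0], 0.66)]
hook top [([574.0, -125.0, 1.0], 0.43)]
fitting_tray scene []
fitting_tray top [([511.0, 319.0, 0.0], 0.61), ([700.0, 99.0, 15.0], 0.21)]
gauge_tray scene [([533.0, -322.0, 0.0], 0.57)]
gauge_tray top [([536.0, -322.0, 0.0], 0.92)]
weight scene [([465.0, 161.0, -1.0], 0.6)]
weight top [([461.0, 158.0, -1.0], 0.66)]
jar scene [([652.0, -176.0, 1.0], 0.76)]
jar top []
1.1
```

View pics/top0.png

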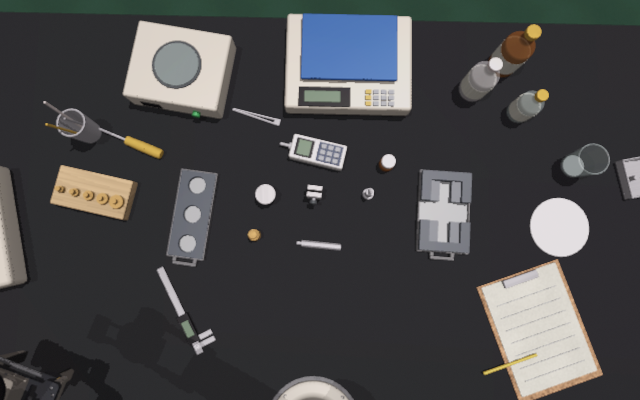

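View pics/scene0.png

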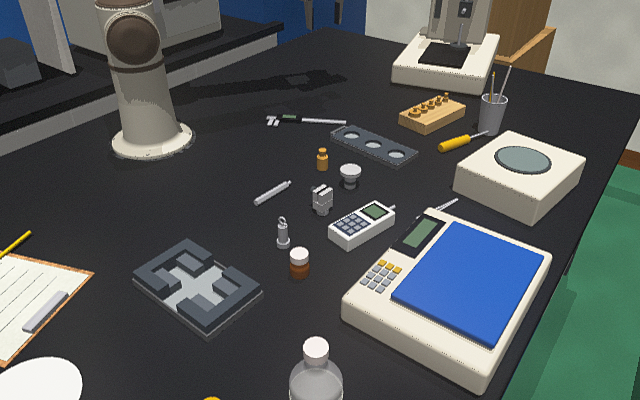

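The top view shows the fitting tray at (193,215) with its handle at the bottom (robot side). The gauge tray is at (443,212), handle also at the bottom. The gauge is at (318,152) with its stem to the left. The clamp is at (314,194), thumbscrew towards the robot, the platen at (265,195), hook at (368,194), rod at (320,245), weight at (254,235) and jar at (388,162). The scene view confirms this.

```bash
cat > h.py <<'E'
from rig import *
import cv2, numpy as np
def cam(name):
    s=manip.state(); d=snapshot(name)
    if name=='wrist':
        T=np.eye(4);T[:3,:3]=s['tcp_rot'];T[:3,3]=s['eef_pos'];W=T@np.array(d['T_tool_cam'])
    else: W=np.array(d['world_from_camera'])
    f=200/np.tan(np.radians(d['vertical_fov']/2))
    return dict(img=d['image'],W=W,f=f,cx=d['cx'],cy=d['cy'])
def p2w(c,px,z):
    px=np.atleast_2d(px).astype(float)
    r=np.c_[(px[:,0]-c['cx'])/c['f'],(px[:,1]-c['cy'])/c['f'],np.ones(len(px))]@c['W'][:3,:3].T
    o=c['W'][:3,3]; return o+r*((z-o[2])/r[:,2])[:,None]
def w2p(c,P):
    q=(np.atleast_2d(P)-c['W'][:3,3])@c['W'][:3,:3]
    return np.c_[q[:,0]/q[:,2]*c['f']+c['cx'],q[:,1]/q[:,2]*c['f']+c['cy']]
def go(x,y,z,a=None):
    s=manip.state();R=s['tcp_rot'];ya=np.degrees(np.arctan2(R[1,1],R[0,1]))
    d=R.T@(np.array([x,y,z])-s['eef_pos'])
    dy=0 if a is None else -((a-ya+90)%180-90)
    print('shift now-axes mm',np.round(d,1),'yaw',round(dy,2),'| y ang',round(ya,2),'tcp',np.round(s['eef_pos'],1),'w',round(s['width'],1),'t',round(s['time'],2))
E
python3 - <<'E'
from h import *
d=snapshot('wrist');print(np.round(d['T_tool_cam'],3).tolist(),d['vertical_fov'])
go(460,300,300,90)
c=cam('top')
for t,z in [('gauge',34),('rod',7),('platen',48),('hook',40),('clamp',60),('gauge_tray',30),('fitting_tray',16)]:
    o=outline_of(t,'top')
    for r in o[:2]:
        pts=np.argwhere(r['pixels'])[:,::-1].astype(np.float32)
        w=p2w(c,pts,z)[:,:2].astype(np.float32); q=cv2.minAreaRect(w)
        print(t,round(r['confidence'],2),np.round(q[0],1),np.round(q[1],1),round(q[2],1))
E
```

```text
[[-0.0, -0.96, -0.281, 78.494], [1.0, -0.0, 0.0, -0.21], [-0.0, -0.281, 0.96, -170.642], [0.0, 0.0, 0.0, 1.0]] 65.89796048356037
shift now-axes mm [-339.3 -143.2  -85.4] yaw -18.73 | y ang 71.27 tcp [184.6 544.5 214.6] w 91.7 t 1.15
gauge 0.78 [676.4   7.5] [149.7  68.2] 77.1
rod 0.81 [440.6  -6.6] [107.4  18.1] 86.2
platen 0.72 [562.  130.3] [45.  44.7] 1.9
hook 0.7 [676.3  12.5] [159.6  65.7] 77.8
hook 0.67 [ 571.4 -126. ] [25.3 25. ] 0.7
clamp 0.51 [564.7   7.4] [47.  36.9] 1.3
gauge_tray 0.67 [ 523.7 -317.3] [134.3 224.2] 87.3
gauge_tray 0.28 [565.7   7.7] [48.2 37.8] 1.3
fitting_tray 0.97 [502.7 316.6] [101.  245.2] 83.0
```

Emit:
apply_moves:
  linear:
    - [0,0,0]
    - [0,0,0]
    - [0,0,0]
    - [0,0,0]
    - [0,0,0]
    - [0,0,0]
    - [0,0,0]
    - [0,0,0]
  yaw: [-6.2,-6.2,-6.3,0,0,0,0,0]

```text
time: 2.22
eef_pos: [184.6, 544.5, 214.6]
tcp_rot: [[-1.0, 0.002, -0.0], [0.002, 1.0, -0.0], [0.0, -0.0, -1.0]]
force: [-0.1, 0.3, -0.4]
width: 91.6
grip_force: 0.0
```

Emit:
apply_moves:
  linear:
    - [-0.03,-0.025,0]
    - [-0.03,-0.025,0]
    - [-0.03,-0.025,0]
    - [-0.03,-0.025,0]
    - [-0.03,-0.025,0]
    - [-0.03,-0.025,0]
    - [-0.03,-0.025,0]
    - [-0.03,-0.025,0]
  yaw: [0,0,0,0,0,0,0,0]

```text
time: 2.88
eef_pos: [425.8, 343.0, 214.8]
tcp_rot: [[-1.0, 0.001, 0.0], [0.001, 1.0, 0.0], [-0.0, 0.0, -1.0]]
force: [0.4, 0.5, -0.3]
width: 92.0
grip_force: 0.0
```

Emit:
apply_moves:
  linear:
    - [-0.03,-0.02,0]
    - [-0.015,-0.02,0]
    - [0,0,0]
    - [0,0,0]
    - [0,0,0]
    - [0,0,0]
    - [0,0,0]
    - [0,0,0]
  yaw: [0,0,0,0,0,0,0,0]

```text
time: 3.55
eef_pos: [468.8, 305.3, 214.7]
tcp_rot: [[-1.0, -0.001, 0.0], [-0.001, 1.0, 0.0], [-0.0, 0.0, -1.0]]
force: [-0.6, 0.9, -0.6]
width: 92.2
grip_force: 0.0
```

Run:
```python
from h import *
c=cam('wrist'); go(470,310,214); cv2.imwrite('pics/w1.png',c['img'])
import pickle; pickle.dump(c,open('w1.pkl','wb'))
for t in ['fitting_tray','platen']:
  for r in tip_of(t,'wrist')[:2]: print(t,np.round(r['location'],1),r['confidence'])
for t,z in [('platen',48),('clamp',60),('fitting_tray',16),('weight',50)]:
  for r in outline_of(t,'wrist')[:2]:
    w=p2w(c,np.argwhere(r['pixels'])[:,::-1],z)[:,:2].astype(np.float32); q=cv2.minAreaRect(w)
    print(t,round(r['confidence'],2),np.round(q[0],1),np.round(q[1],1),round(q[2],1))
```

```text
shift now-axes mm [-1.1  4.9  0.7] yaw 0 | y ang 90.05 tcp [468.9 305.1 214.7] w 92.3 t 3.6
fitting_tray [510.9 319.1  -1.7] 0.92
platen [ 5.606e+02  1.276e+02 -5.000e-01] 0.66
platen 0.63 [554.8 134.3] [40.6 64.7] 42.3
clamp 0.75 [560.3  28.3] [74.2 54.7] 87.6
fitting_tray 0.88 [503.6 320.1] [ 93.9 241.7] 83.2
weight 0.69 [457.9 168.3] [27.3 44.6] 25.4
```

View pics/w1.png

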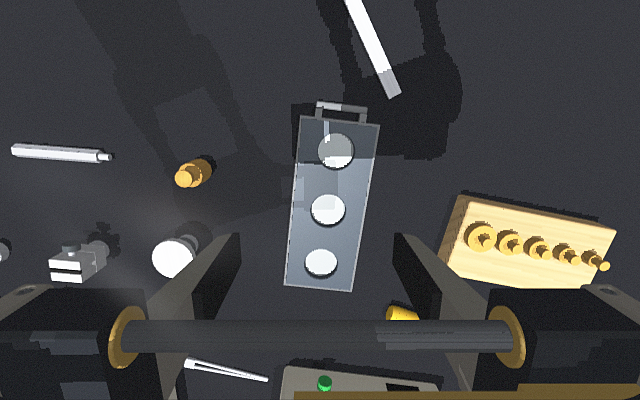

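The fitting tray is below the gripper, handle at the top of the picture (342,108), with wells at (336,150), (328,210) and (321,262). The platen is at (173,257), clamp at (78,262), rod at (60,153) and weight at (190,173).

Run:
```python
from h import *; import pickle
c=pickle.load(open('w1.pkl','rb')); g=cv2.cvtColor(c['img'],cv2.COLOR_BGR2GRAY)
m=(g>125).astype(np.uint8)
for p in [(336,150),(328,210),(321,262)]:
    roi=np.zeros_like(m);cv2.circle(roi,p,24,1,-1);mm=m*roi
    P=p2w(c,cv2.findNonZero(mm)[:,0,:],6)[:,:2].astype(np.float32)
    (x,y),r=cv2.minEnclosingCircle(P); print('well',np.round([x,y,2*r],1),P.mean(0),cv2.minAreaRect(P))
n,l,s,ce=cv2.connectedComponentsWithStats((g>190).astype(np.uint8))
k=l[257,173]
P=p2w(c,np.argwhere(l==k)[:,::-1],48)[:,:2].astype(np.float32);print('platen',cv2.minEnclosingCircle(P),P.mean(0))
for p in [(300,115),(380,125),(284,284),(352,291)]: print(p2w(c,p,16).round(1))
```

```text
well [438.  329.   58.4] [440.23672 328.091  ] ((442.9777526855469, 329.6327209472656), (52.75652313232422, 49.13349151611328), 65.91252899169922)
well [515.3 319.9  65.3] [513.5221 319.9798] ((515.4207763671875, 319.86151123046875), (62.7455940246582, 61.789588928222656), 44.790218353271484)
well [589.9 311.2  72.4] [587.2634  311.28787] ((589.989501953125, 311.15472412109375), (68.38548278808594, 66.86738586425781), 43.18801498413086)
platen ((563.4911499023438, 130.58180236816406), 24.906463623046875) [561.3293 129.1305]
[[396.  285.8  16. ]]
[[407.2 378.8  16. ]]
[[616.8 261.   16. ]]
[[627.6 353.5  16. ]]
```

Emit:
apply_moves:
  linear:
    - [-0.0157,-0.0291,0]
    - [-0.0156,-0.0291,0]
    - [-0.0156,-0.0291,0]
    - [-0.0156,-0.0291,0]
    - [-0.0156,-0.0291,0.02]
    - [-0.0156,-0.0293,0.03]
    - [0,0,0.03]
    - [0,0,0.03]
  yaw: [0,0,0,0,0,0,0,0]

```text
time: 4.57
eef_pos: [563.2, 129.7, 105.9]
tcp_rot: [[-1.0, 0.004, 0.002], [0.004, 1.0, -0.0], [-0.002, -0.0, -1.0]]
force: [-0.2, -0.5, 0.0]
width: 91.8
grip_force: 0.0
```

Run:
```python
from h import *; import pickle
c=cam('wrist'); go(562.5,130.5,24,90); pickle.dump(c,open('w2.pkl','wb')); cv2.imwrite('pics/w2.png',c['img'])
for t in ['platen','clamp','hook']:
  for r in tip_of(t,'wrist')[:1]: print(t,np.round(r['location'],1),r['confidence'])
```

```text
shift now-axes mm [-5.3  0.3 74.7] yaw -0.15 | y ang 89.85 tcp [558.  130.3  98.7] w 92.1 t 4.62
platen [561.2 126.7   0.6] 0.85
clamp [ 653.  -172.5    2.7] 0.65
hook [ 567.6 -127.2   -2.6] 0.93
```

View pics/w2.png

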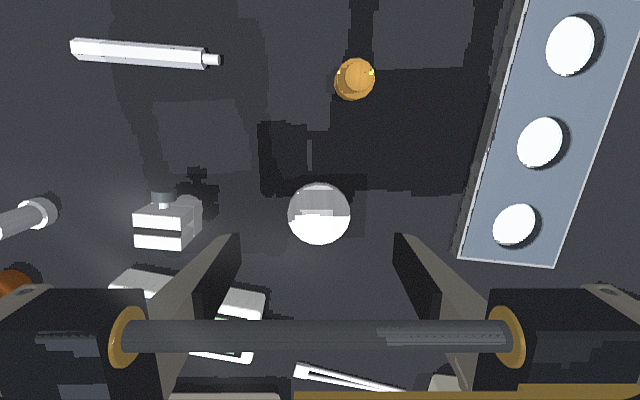

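The platen disc sits between the fingers at (319,213). The clamp at (165,225) is nearly square to the tool, thumbscrew towards the robot, and the rod is at (140,53). The arm was still settling, so I'll settle lower and recheck.

Emit:
apply_moves:
  linear:
    - [0,0,0.02]
    - [0,0,0.01]
    - [0,0,0]
    - [0,0,0]
    - [0,0,0]
    - [0,0,0]
    - [0,0,0]
    - [0,0,0]
  yaw: [0,0,0,0,0,0,0,0]

```text
time: 5.43
eef_pos: [562.5, 131.6, 77.4]
tcp_rot: [[-1.0, 0.0, 0.001], [0.0, 1.0, -0.0], [-0.001, -0.0, -1.0]]
force: [-0.7, 0.2, 0.5]
width: 91.9
grip_force: 0.0
```

Run:
```python
from h import *; import pickle
c=cam('wrist'); pickle.dump(c,open('w3.pkl','wb')); cv2.imwrite('pics/w3.png',c['img'])
px=w2p(c,[562,130,48])[0];print(px)
g=cv2.cvtColor(c['img'],cv2.COLOR_BGR2GRAY)
n,l,s,ce=cv2.connectedComponentsWithStats((g>110).astype(np.uint8))
k=l[int(px[1]),int(px[0])]
P=p2w(c,np.argwhere(l==k)[:,::-1],48)[:,:2].astype(np.float32);print('platen',cv2.minEnclosingCircle(P),P.mean(0),s[k])
go(562.5,130.5,24,90)
```

```text
[314.88628108 227.16260501]
platen ((563.1675415039062, 130.86868286132812), 25.83361053466797) [562.7357  130.69815] [ 281  193   71   70 3866]
shift now-axes mm [-0.1 -1.1 53.1] yaw -0.02 | y ang 89.98 tcp [562.3 131.6  77.1] w 91.6 t 5.48
```

Emit:
apply_moves:
  linear:
    - [0,-0.0005,0.02]
    - [0,-0.0005,0.018]
    - [0,0,0.01]
    - [0,0,0.005]
    - [0,0,0]
    - [0,0,0]
    - [0,0,0]
    - [0,0,0]
  yaw: [0,0,0,0,0,0,0,0]

```text
time: 6.15
eef_pos: [563.0, 130.7, 24.8]
tcp_rot: [[-1.0, 0.0, 0.002], [0.0, 1.0, 0.0], [-0.002, 0.0, -1.0]]
force: [-1.2, 0.5, 0.7]
width: 92.3
grip_force: 0.0
```

Emit:
apply_moves:
  linear:
    - [0,0,0]
    - [0,0,0]
    - [0,0,0]
    - [0,0,0]
    - [0,0,0]
    - [0,0,0]
    - [0,0,0]
    - [0,0,0]
  yaw: [0,0,0,0,0,0,0,0]
  hand: 0.0

```text
time: 6.82
eef_pos: [562.0, 130.6, 23.6]
tcp_rot: [[-1.0, 0.0, -0.0], [0.0, 1.0, 0.0], [0.0, 0.0, -1.0]]
force: [0.2, -0.5, -0.1]
width: 48.9
grip_force: 30.0
```

Emit:
apply_moves:
  linear:
    - [0,0,-0.01]
    - [0,0,-0.02]
    - [0,0,-0.025]
    - [0,0,-0.025]
    - [0,0,0]
    - [0,0,0]
    - [0,0,0]
    - [0,0,0]
  yaw: [0,0,0,0,0,0,0,0]

```text
time: 7.48
eef_pos: [560.6, 130.6, 101.7]
tcp_rot: [[-1.0, 0.0, -0.004], [0.0, 1.0, -0.0], [0.004, -0.0, -1.0]]
force: [-0.7, 1.2, -1.4]
width: 48.9
grip_force: 30.0
```

Emit:
apply_moves:
  linear:
    - [0.008,0.0124,0]
    - [0.0156,0.0247,0]
    - [0.0178,0.0281,0]
    - [0.0178,0.0281,0]
    - [0.0178,0.0281,0]
    - [0.0178,0.0281,0]
    - [0.0178,0.0281,0]
    - [0.0124,0.0198,0]
  yaw: [0,0,0,0,0,0,0,0]

```text
time: 8.15
eef_pos: [433.6, 330.2, 102.3]
tcp_rot: [[-1.0, -0.001, -0.003], [-0.001, 1.0, -0.0], [0.003, -0.0, -1.0]]
force: [0.4, 0.6, -1.5]
width: 49.2
grip_force: 30.0
```

Emit:
apply_moves:
  linear:
    - [0,0,0]
    - [0,0,0]
    - [0,0,0]
    - [0,0,0.02]
    - [0,0,0.02]
    - [0,0,0]
    - [0,0,0]
    - [0,0,0]
  yaw: [0,0,0,0,0,0,0,0]

```text
time: 8.82
eef_pos: [438.0, 327.7, 64.4]
tcp_rot: [[-1.0, 0.002, 0.001], [0.002, 1.0, 0.0], [-0.001, 0.0, -1.0]]
force: [-0.0, 0.3, -1.1]
width: 49.1
grip_force: 30.0
```

Run:
```python
from h import *
c=cam('wrist'); go(437.5,328,30); 
q=w2p(c,[[438,328,16],[512.5,319.5,16],[587,311,16]]); print(q)
im=c['img'].copy()
for p in q: cv2.circle(im,tuple(int(v) for v in p),3,(0,0,255),-1)
cv2.imwrite('pics/w4.png',im)
```

```text
shift now-axes mm [ 0.9 -0.1 34.9] yaw 0 | y ang 89.93 tcp [438.3 328.   64.9] w 48.9 t 8.87
[[317.51958384 218.55579315]
 [307.2438329  304.10907407]
 [298.54246172 376.55447069]]
```

View pics/w4.png

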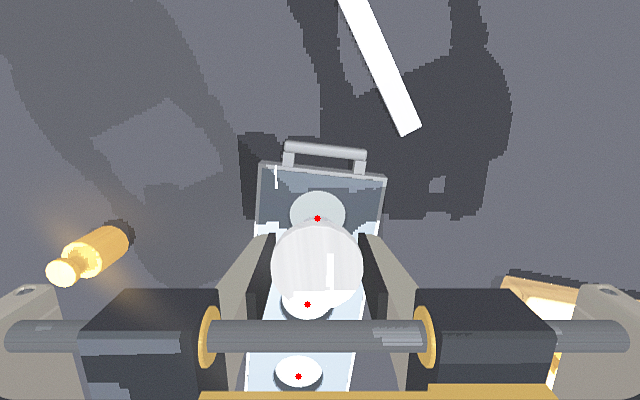

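Well 1's visible rim runs about x 290–345 with its top at y 190, which agrees with my marker at (317,218). The platen is over it, so I'll lower it.

Emit:
apply_moves:
  linear:
    - [0.0005,0,0.012]
    - [0,0,0.01]
    - [0,0,0.006]
    - [0,0,0.0035]
    - [0,0,0.0025]
    - [0,0,0]
    - [0,0,0]
    - [0,0,0]
  yaw: [0,0,0,0,0,0,0,0]

```text
time: 9.53
eef_pos: [436.8, 328.2, 29.7]
tcp_rot: [[-1.0, 0.0, 0.0], [0.0, 1.0, 0.0], [-0.0, 0.0, -1.0]]
force: [1.0, 0.5, -1.4]
width: 48.8
grip_force: 30.0
```

Emit:
apply_moves:
  linear:
    - [0,0,0.0004]
    - [0,0,0]
    - [0,0,0]
    - [0,0,0]
    - [0,0,0]
    - [0,0,0]
    - [0,0,0]
    - [0,0,0]
  yaw: [0,0,0,0,0,0,0,0]

```text
time: 10.2
eef_pos: [436.9, 328.2, 29.6]
tcp_rot: [[-1.0, 0.0, 0.001], [0.0, 1.0, 0.0], [-0.001, 0.0, -1.0]]
force: [-0.2, -0.6, 3.6]
width: 48.9
grip_force: 30.0
```

Emit:
apply_moves:
  linear:
    - [0,0,0]
    - [0,0,0]
    - [0,0,0]
    - [0,0,0]
    - [0,0,0]
    - [0,0,0]
    - [0,0,-0.01]
    - [0,0,-0.03]
  yaw: [0,0,0,0,0,0,0,0]
  hand: 0.0919

```text
time: 10.87
eef_pos: [433.2, 326.4, 65.9]
tcp_rot: [[-1.0, 0.001, -0.008], [0.001, 1.0, -0.004], [0.008, -0.004, -1.0]]
force: [0.4, 0.1, 0.2]
width: 91.5
grip_force: 0.0
```

Emit:
apply_moves:
  linear:
    - [0,0,-0.04]
    - [0,0,-0.03]
    - [-0.01,-0.025,0]
    - [-0.015,-0.038,0]
    - [-0.015,-0.038,0]
    - [-0.015,-0.038,0]
    - [-0.015,-0.038,0]
    - [-0.015,-0.038,0]
  yaw: [0,0,0,0,0,0,0,0]

```text
time: 11.53
eef_pos: [522.1, 111.2, 140.3]
tcp_rot: [[-1.0, 0.0, 0.001], [0.0, 1.0, 0.0], [-0.001, 0.0, -1.0]]
force: [-0.1, 0.9, 0.3]
width: 92.2
grip_force: 0.0
```

Emit:
apply_moves:
  linear:
    - [-0.015,-0.038,0]
    - [-0.015,-0.038,0]
    - [-0.012,-0.029,0]
    - [0,0,0]
    - [0,0,0]
    - [0,0,0]
    - [0,0,0]
    - [0,0,0]
  yaw: [0,0,0,0,0,0,0,0]

```text
time: 12.2
eef_pos: [563.1, 9.4, 139.4]
tcp_rot: [[-1.0, -0.001, -0.0], [-0.001, 1.0, 0.0], [0.0, 0.0, -1.0]]
force: [0.0, -0.7, -0.1]
width: 91.9
grip_force: 0.0
```

Run:
```python
from h import *; import pickle
c=cam('wrist'); go(573,8,24,90); pickle.dump(c,open('w5.pkl','wb')); cv2.imwrite('pics/w5.png',c['img'])
for t in ['platen','clamp','hook','rod','gauge','gauge_stem','gauge_tray']:
  for r in tip_of(t,'wrist')[:2]: print(t,np.round(r['location'],1),r['confidence'])
```

```text
shift now-axes mm [ -9.9  -1.3 115.4] yaw 0.08 | y ang 90.08 tcp [563.1   9.3 139.4] w 91.6 t 12.25
clamp [573.1   5.   -2.4] 0.75
clamp [ 650.3 -175.4   -1.7] 0.38
hook [ 570.7 -131.4   -4.5] 0.67
hook [ 6.491e+02 -1.737e+02 -6.000e-01] 0.62
rod [440.5  -8.9  10.5] 0.95
gauge [ 6.733e+02 -2.000e-01  1.000e-01] 0.96
```

View pics/w5.png

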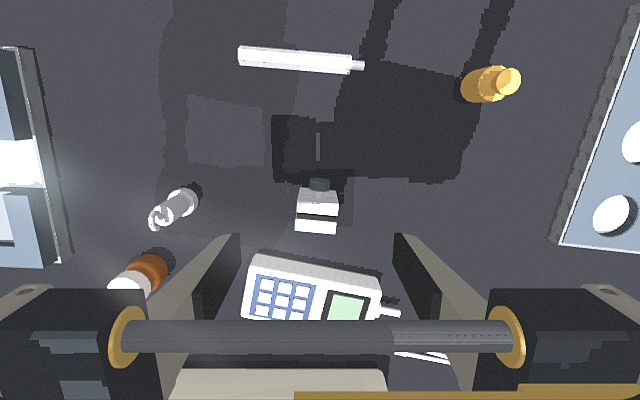

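The clamp is at (317,212), square to the tool, with its thumbscrew at (319,183). The rod runs from (239,57) to (352,63) with its stub to (365,65). The hook foot is at (187,200), and the gauge is under the gripper bar.

Run:
```python
from h import *; import pickle
c=pickle.load(open('w5.pkl','rb'))
g=cv2.cvtColor(c['img'],cv2.COLOR_BGR2GRAY)
print('clampfront',p2w(c,[(295,233),(336,234)],60).round(1).tolist())
print('model', w2p(c,[[573+sx*14,8+sy*18,60] for sx in(-1,1) for sy in(-1,1)]).round(0).tolist())
print('rod',p2w(c,[(239,57),(352,63),(364,65)],9).round(1).tolist())
print(g[185:240:3,290:345:4])
```

```text
clampfront [[587.5, -9.8, 60.0], [588.4, 26.0, 60.0]]
model [[294.0, 202.0], [337.0, 202.0], [295.0, 232.0], [336.0, 232.0]]
rod [[439.2, -60.5, 9.0], [444.0, 40.8, 9.0], [445.7, 51.7, 9.0]]
[[ 75  77  85  39  40  72  80  81  82  73  39  38  45  53]
 [ 80  75  76 172 144  73  76  80  83  72  40  44  38  42]
 [ 76  79  71 157 160 160 155 125 110 116 171 174  41  46]
 [ 79  79 125 154 152 157 154 168 151 166 167 157  40  39]
 [ 80  79 170 159 159 158 153 172 153 158 152 151  28  42]
 [ 78  78 174 156 163 159 153 157 159 157 163 159  47  48]
 [ 81  77 243 233 238 238 248 167 255 255 243 214 164  51]
 [ 78  72 240 255 255 255 255 255 255 255 255 255 255  80]
 [ 78  77 255 255 255 255 255 255 255 255 255 255 213  74]
 [ 89  87 219 255 255 255 255 255 255 255 255 255  61  79]
 [ 75  74  89  87  91  72  54  26   3  37 248 255  59  80]
 [ 86  72 122  82  80  72  76  80  82  83  71  76  75  77]
 [ 85  82 255 255 255 255 255 255 254 215 106  79  77  79]
 [ 95 125 255 255 255 255 255 255 255 255 255 255  78  80]
 [ 95 140 255 255 255 255 255 255 255 255 255 255  94  88]
 [ 94 100 255 255 255 255 255 255 255 255 255 255  87  87]
 [ 97  92  92  89  88  81  65  61 177 255 255 255  88  91]
 [ 98  95  95  98  92  96  93  93  91  86  89  86  90  90]
 [102 104 101  98  97 100  95  91  92  89  89  89  90  90]]
```

Emit:
apply_moves:
  linear:
    - [-0.0104,-0.0011,0]
    - [0,0,0.03]
    - [0,0,0.035]
    - [0,0,0.025]
    - [0,0,0.02]
    - [0,0,0.0074]
    - [0,0,0]
    - [0,0,0]
  yaw: [1.2,0,0,0,0,0,0,0]

```text
time: 13.27
eef_pos: [574.4, 6.8, 22.6]
tcp_rot: [[-1.0, 0.021, 0.001], [0.021, 1.0, -0.0], [-0.001, -0.0, -1.0]]
force: [-0.2, -0.3, 0.8]
width: 91.7
grip_force: 0.0
```

Emit:
apply_moves:
  linear:
    - [0,0,0]
    - [0,0,0]
    - [0,0,0]
    - [0,0,0]
    - [0,0,0]
    - [0,0,0]
    - [0,0,0]
    - [0,0,0]
  yaw: [0,0,0,0,0,0,0,0]
  hand: 0.0

```text
time: 13.93
eef_pos: [573.9, 6.9, 21.9]
tcp_rot: [[-1.0, 0.021, -0.0], [0.021, 1.0, 0.0], [0.0, 0.0, -1.0]]
force: [-1.3, 0.3, 1.1]
width: 40.6
grip_force: 0.5
```

Emit:
apply_moves:
  linear:
    - [0,0,-0.01]
    - [0,0,-0.02]
    - [0,0,-0.025]
    - [0,0,-0.025]
    - [0,0,0]
    - [0,0,0]
    - [0,0,0]
    - [0,0,0]
  yaw: [0,0,0,0,0,0,0,0]

```text
time: 14.6
eef_pos: [572.4, 7.2, 99.9]
tcp_rot: [[-1.0, 0.021, -0.004], [0.021, 1.0, 0.001], [0.004, 0.001, -1.0]]
force: [-0.4, 0.7, -1.1]
width: 35.8
grip_force: 30.0
```

Emit:
apply_moves:
  linear:
    - [0.0034,0.0156,0]
    - [0.0068,0.0311,0]
    - [0.0068,0.0311,0]
    - [0.0068,0.0311,0]
    - [0.0068,0.0311,0]
    - [0.0068,0.0311,0]
    - [0.0068,0.0311,0]
    - [0.0068,0.0311,0]
  yaw: [0,0,0,0,0,0,0,0]

```text
time: 15.27
eef_pos: [526.2, 242.4, 100.0]
tcp_rot: [[-1.0, 0.021, -0.003], [0.021, 1.0, -0.001], [0.003, -0.001, -1.0]]
force: [0.5, 0.5, -1.7]
width: 35.7
grip_force: 30.0
```

Emit:
apply_moves:
  linear:
    - [0.0068,0.0311,0]
    - [0.0068,0.0311,0]
    - [0.0032,0.0157,0]
    - [0,0,0]
    - [0,0,0]
    - [0,0,0.02]
    - [0,0,0.01]
    - [0,0,0]
  yaw: [0,0,0,0,0,0,0,0]

```text
time: 15.93
eef_pos: [510.3, 317.3, 68.0]
tcp_rot: [[-1.0, 0.023, -0.007], [0.023, 1.0, -0.003], [0.007, -0.003, -1.0]]
force: [0.1, -0.8, -2.5]
width: 36.1
grip_force: 30.0
```

Emit:
apply_moves:
  linear:
    - [0,0,0]
    - [0,0,0]
    - [0,0,0]
    - [0,0,0]
    - [0,0,0]
    - [0,0,0]
    - [0,0,0]
    - [0,0,0]
  yaw: [0,0,0,0,0,0,0,0]

```text
time: 16.6
eef_pos: [512.8, 319.5, 72.0]
tcp_rot: [[-1.0, 0.021, 0.0], [0.021, 1.0, 0.0], [-0.0, 0.0, -1.0]]
force: [-0.4, 0.0, -1.2]
width: 35.7
grip_force: 30.0
```

Run:
```python
from h import *
c=cam('wrist'); go(512.5,319.5,28)
q=w2p(c,[[438,328,54],[512.5,319.5,16],[587,311,16]])
im=c['img'].copy()
for p in q: cv2.circle(im,tuple(int(v) for v in p),3,(0,0,255),-1)
cv2.imwrite('pics/w6.png',im)
```

```text
shift now-axes mm [ 0.2  0.  43.9] yaw 0 | y ang 88.78 tcp [512.7 319.5  71.9] w 35.9 t 16.65
```

View pics/w6.png

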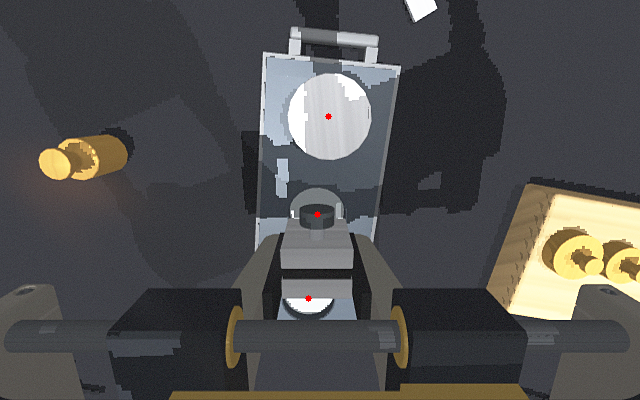

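The platen stands centred on its mark at (329,117). The middle well's rim top is at (317,188), so the marker is centred, and the clamp is upright in the gripper.

Emit:
apply_moves:
  linear:
    - [0,0,0.015]
    - [0,0,0.01]
    - [0,0,0.007]
    - [0,0,0.004]
    - [0,0,0.002]
    - [0,0,0]
    - [0,0,0]
    - [0,0,0]
  yaw: [0,0,0,0,0,0,0,0]

```text
time: 17.32
eef_pos: [513.3, 319.7, 34.5]
tcp_rot: [[-1.0, 0.021, 0.001], [0.021, 1.0, 0.0], [-0.001, 0.0, -1.0]]
force: [0.3, -0.5, -1.1]
width: 36.1
grip_force: 30.0
```

Emit:
apply_moves:
  linear:
    - [0,0,0.001]
    - [0,0,0.001]
    - [0,0,0.001]
    - [0,0,0.001]
    - [0,0,0]
    - [0,0,0]
    - [0,0,0]
    - [0,0,0]
  yaw: [0,0,0,0,0,0,0,0]

```text
time: 17.98
eef_pos: [513.4, 319.7, 32.3]
tcp_rot: [[-1.0, 0.021, 0.001], [0.021, 1.0, -0.0], [-0.001, -0.0, -1.0]]
force: [-4.6, -2.9, 11.3]
width: 36.2
grip_force: 30.0
```

Emit:
apply_moves:
  linear:
    - [0,0,-0.0018]
    - [0,0,0]
    - [0,0,0]
    - [0,0,0]
    - [0,0,0]
    - [0,0,0]
    - [0,0,0]
    - [0,0,0]
  yaw: [0,0,0,0,0,0,0,0]

```text
time: 18.65
eef_pos: [513.4, 319.7, 32.4]
tcp_rot: [[-1.0, 0.021, 0.001], [0.021, 1.0, 0.0], [-0.001, 0.0, -1.0]]
force: [-0.6, -0.7, 4.1]
width: 35.9
grip_force: 30.0
```

Emit:
apply_moves:
  linear:
    - [0,0,0]
    - [0,0,0]
    - [0,0,0]
    - [0,0,0]
    - [0,0,0]
    - [0,0,0]
    - [0,0,0]
    - [0,0,-0.01]
  yaw: [0,0,0,0,0,0,0,0]
  hand: 0.0919

```text
time: 19.32
eef_pos: [511.1, 318.8, 39.9]
tcp_rot: [[-1.0, 0.021, -0.004], [0.021, 1.0, -0.001], [0.004, -0.002, -1.0]]
force: [-0.7, 0.6, 0.3]
width: 86.5
grip_force: 0.0
```

Emit:
apply_moves:
  linear:
    - [0,0,-0.03]
    - [0,0,-0.04]
    - [0,0,-0.03]
    - [0,0,0]
    - [-0.003,-0.03,0]
    - [-0.004,-0.04,0]
    - [-0.004,-0.04,0]
    - [-0.004,-0.04,0]
  yaw: [0,0,0,0,0,0,0,0]

```text
time: 19.98
eef_pos: [524.3, 167.9, 142.1]
tcp_rot: [[-1.0, 0.02, 0.001], [0.02, 1.0, -0.0], [-0.001, -0.0, -1.0]]
force: [0.7, -0.4, 0.4]
width: 91.9
grip_force: 0.0
```

Emit:
apply_moves:
  linear:
    - [-0.004,-0.04,0]
    - [-0.004,-0.04,0]
    - [-0.004,-0.04,0]
    - [-0.004,-0.04,0]
    - [-0.004,-0.04,0]
    - [-0.004,-0.04,0]
    - [-0.004,-0.04,0]
    - [-0.003,-0.018,0]
  yaw: [0,0,0,0,0,0,0,0]

```text
time: 20.65
eef_pos: [549.1, -134.0, 142.3]
tcp_rot: [[-1.0, 0.025, 0.001], [0.025, 1.0, -0.002], [-0.001, -0.002, -1.0]]
force: [0.0, 0.4, 0.2]
width: 91.8
grip_force: 0.0
```

Emit:
apply_moves:
  linear:
    - [0,0,0]
    - [0,0,0]
    - [0,0,0]
    - [0,0,0]
    - [0,0,0]
    - [0,0,0]
    - [0,0,0]
    - [0,0,0]
  yaw: [0,0,0,0,0,0,0,0]

```text
time: 21.32
eef_pos: [549.2, -128.9, 141.7]
tcp_rot: [[-1.0, 0.021, -0.0], [0.021, 1.0, 0.0], [0.0, 0.0, -1.0]]
force: [0.3, 0.2, -0.2]
width: 91.9
grip_force: 0.0
```

Run:
```python
from h import *; import pickle
c=cam('wrist'); go(572,-127,20); pickle.dump(c,open('w7.pkl','wb')); cv2.imwrite('pics/w7.png',c['img'])
for t in ['hook','rod','gauge_tray','jar']:
  for r in tip_of(t,'wrist')[:1]: print(t,np.round(r['location'],1),r['confidence'])
```

```text
shift now-axes mm [-22.8   2.5 121.7] yaw 0 | y ang 88.81 tcp [ 549.2 -129.1  141.7] w 91.9 t 21.37
hook [ 571.4 -127.7   -2.1] 0.94
rod [442.6  -7.7  10.6] 0.94
gauge_tray [ 532.  -323.4    2.6] 0.76
jar [ 651.9 -172.4   -2.6] 0.6
```

View pics/w7.png

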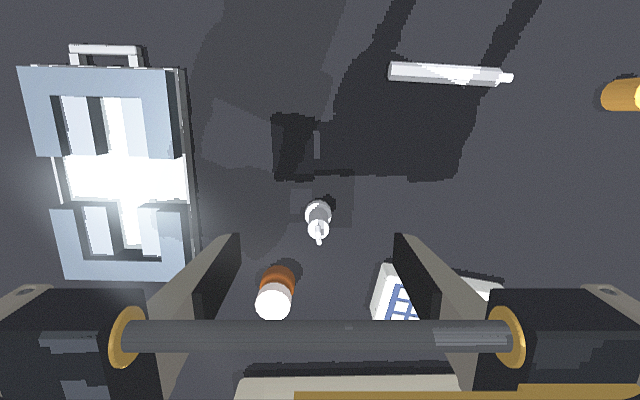

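The hook stands at (318,215) with its top at (318,235). The gauge tray's foam corners are near (17,68), (172,68) and (66,282), with the bright finger slot across at y≈178. The jar is at (275,290), clear of the fingers.

Run:
```python
from h import *; import pickle
c=pickle.load(open('w7.pkl','rb'))
print('hook',p2w(c,(318,229),50).round(1),p2w(c,(318,212),12).round(1))
print('tray z33',p2w(c,[(17,68),(172,68),(66,282),(186,279)],33).round(1).tolist())
print('slot/trough floor z5',p2w(c,[(112,97),(126,97),(125,248),(140,248)],5).round(1).tolist())
for x,y,a in [(534,-322.5,-4),(532,-323,-3)]:
  u=np.array([np.cos(np.radians(a)),np.sin(np.radians(a))]);v=np.array([-u[1],u[0]])
  print([w2p(c,[*(np.array([x,y])+sx*104*u+sy*65*v),33])[0].round(0).tolist() for sx in(-1,1) for sy in(-1,1)])
print('rod',p2w(c,[(389,71),(500,76),(513,77)],8).round(1).tolist())
g=cv2.cvtColor(c['img'],cv2.COLOR_BGR2GRAY)
n,l,s,ce=cv2.connectedComponentsWithStats((g[190:260,295:345]>140).astype(np.uint8)); print(s,ce)
```

```text
hook [[ 574.8 -128.5   50. ]] [[ 571.2 -128.2   12. ]]
tray z33 [[431.8, -377.7, 33.0], [434.5, -248.0, 33.0], [634.1, -387.1, 33.0], [633.3, -264.1, 33.0]]
slot/trough floor z5 [[455.0, -320.5, 5.0], [455.3, -307.3, 5.0], [610.4, -338.7, 5.0], [610.7, -322.4, 5.0]]
[[12.0, 60.0], [169.0, 68.0], [59.0, 281.0], [186.0, 287.0]]
[[9.0, 59.0], [166.0, 64.0], [60.0, 281.0], [187.0, 284.0]]
rod [[437.9, -60.6, 8.0], [444.3, 41.7, 8.0], [445.4, 53.8, 8.0]]
[[   0    0   50   70 2763]
 [  10   11   27   45  737]] [[24.96778864 35.49728556]
 [22.74626866 30.76119403]]
```

Emit:
apply_moves:
  linear:
    - [-0.0133,0.0008,0]
    - [-0.01,0.0005,0]
    - [0,0,0.03]
    - [0,0,0.035]
    - [0,0,0.03]
    - [0,0,0.02]
    - [0,0,0.0067]
    - [0,0,0]
  yaw: [0,0,0,0,0,0,0,0]

```text
time: 22.23
eef_pos: [570.9, -128.0, 18.0]
tcp_rot: [[-1.0, 0.021, -0.004], [0.021, 1.0, 0.002], [0.004, 0.002, -1.0]]
force: [-0.2, -0.0, -0.2]
width: 92.3
grip_force: 0.0
```

Emit:
apply_moves:
  linear:
    - [0,0,0]
    - [0,0,0]
    - [0,0,0]
    - [0,0,0]
    - [0,0,0]
    - [0,0,0]
    - [0,0,0]
    - [0,0,0]
  yaw: [0,0,0,0,0,0,0,0]
  hand: 0.0

```text
time: 22.9
eef_pos: [572.5, -128.6, 20.0]
tcp_rot: [[-1.0, 0.021, 0.0], [0.021, 1.0, -0.0], [-0.0, -0.0, -1.0]]
force: [-0.6, 0.1, 0.8]
width: 40.3
grip_force: 0.0
```

Emit:
apply_moves:
  linear:
    - [0,0,0]
    - [0,0,0]
    - [0,0,0]
    - [0,0,0]
    - [0,0,0]
    - [0,0,0]
    - [0,0,0]
    - [0,0,0]
  yaw: [0,0,0,0,0,0,0,0]

```text
time: 23.57
eef_pos: [572.5, -128.6, 19.9]
tcp_rot: [[-1.0, 0.021, -0.0], [0.021, 1.0, 0.0], [0.0, 0.0, -1.0]]
force: [-0.7, 0.1, 0.1]
width: 19.1
grip_force: 30.0
```

Emit:
apply_moves:
  linear:
    - [0,0,-0.01]
    - [0,0,-0.02]
    - [0,0,-0.03]
    - [0,0,-0.03]
    - [0,0,0]
    - [0,0,0]
    - [0,0,0]
    - [0,0,0]
  yaw: [0,0,0,0,0,0,0,0]

```text
time: 24.23
eef_pos: [571.3, -128.1, 108.4]
tcp_rot: [[-1.0, 0.021, -0.003], [0.021, 1.0, 0.001], [0.003, 0.001, -1.0]]
force: [-0.1, 0.2, -2.0]
width: 19.4
grip_force: 30.0
```

Emit:
apply_moves:
  linear:
    - [-0.0004,0.0187,0]
    - [-0.0004,0.0367,0]
    - [-0.0004,0.0367,0]
    - [-0.0004,0.0367,0]
    - [-0.0004,0.0367,0]
    - [-0.0004,0.0367,0]
    - [-0.0004,0.0367,0]
    - [-0.0004,0.0367,0]
  yaw: [0,0,0,0,0,0,0,0]

```text
time: 24.9
eef_pos: [580.1, 148.6, 108.2]
tcp_rot: [[-1.0, 0.021, -0.003], [0.021, 1.0, -0.0], [0.003, -0.0, -1.0]]
force: [0.4, 0.0, -1.3]
width: 19.2
grip_force: 30.0
```

Emit:
apply_moves:
  linear:
    - [-0.0004,0.0367,0]
    - [-0.0004,0.0367,0]
    - [-0.0004,0.0367,0]
    - [-0.0004,0.0367,0]
    - [0,0.0175,0]
    - [0,0,0]
    - [0,0,0]
    - [0,0,0.02]
  yaw: [0,0,0,0,0,0,0,0]

```text
time: 25.57
eef_pos: [589.2, 311.0, 93.0]
tcp_rot: [[-1.0, 0.021, 0.006], [0.021, 1.0, 0.001], [-0.006, 0.001, -1.0]]
force: [1.2, 0.3, -0.6]
width: 19.1
grip_force: 30.0
```

Emit:
apply_moves:
  linear:
    - [0,0,0.015]
    - [0,0,0]
    - [0,0,0]
    - [0,0,0]
    - [0,0,0]
    - [0,0,0]
    - [0,0,0]
    - [0,0,0]
  yaw: [0,0,0,0,0,0,0,0]

```text
time: 26.23
eef_pos: [587.1, 311.2, 75.6]
tcp_rot: [[-1.0, 0.021, 0.001], [0.021, 1.0, 0.0], [-0.001, 0.0, -1.0]]
force: [0.8, 0.7, -0.9]
width: 19.4
grip_force: 30.0
```

Run:
```python
from h import *
c=cam('wrist'); go(586.5,311,26)
q=w2p(c,[[438,328,54],[512.5,319.5,66],[587,311,16]])
im=c['img'].copy()
for p in q: cv2.circle(im,tuple(int(v) for v in p),3,(0,0,255),-1)
cv2.imwrite('pics/w8.png',im)
```

```text
shift now-axes mm [ 0.5 -0.2 49.4] yaw 0 | y ang 88.78 tcp [586.9 311.2  75.4] w 19.3 t 26.28
```

View pics/w8.png

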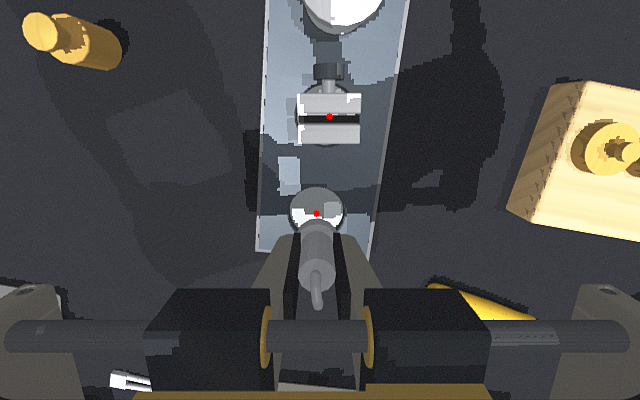

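The clamp top is centred on its mark at (330,117), which confirms well depth. The third well's rim is centred at about (317,213), and the hook is above it.

Emit:
apply_moves:
  linear:
    - [0,0,0.018]
    - [0,0,0.014]
    - [0,0,0.008]
    - [0,0,0.005]
    - [0,0,0.003]
    - [0,0,0]
    - [0,0,0]
    - [0,0,0]
  yaw: [0,0,0,0,0,0,0,0]

```text
time: 26.95
eef_pos: [587.2, 311.3, 27.6]
tcp_rot: [[-1.0, 0.021, 0.001], [0.021, 1.0, 0.0], [-0.001, 0.0, -1.0]]
force: [-0.1, 0.4, -0.8]
width: 19.5
grip_force: 30.0
```

Emit:
apply_moves:
  linear:
    - [0,0,0.0008]
    - [0,0,0.0007]
    - [0,0,0]
    - [0,0,0]
    - [0,0,0]
    - [0,0,0]
    - [0,0,0]
    - [0,0,0]
  yaw: [0,0,0,0,0,0,0,0]

```text
time: 27.62
eef_pos: [587.0, 311.2, 25.9]
tcp_rot: [[-1.0, 0.021, 0.001], [0.021, 1.0, 0.0], [-0.001, 0.0, -1.0]]
force: [1.5, 0.3, 2.9]
width: 19.1
grip_force: 30.0
```

Emit:
apply_moves:
  linear:
    - [0,0,0]
    - [0,0,0]
    - [0,0,0]
    - [0,0,0]
    - [0,0,0]
    - [0,0,0]
    - [0,0,0]
    - [0,0,-0.01]
  yaw: [0,0,0,0,0,0,0,0]
  hand: 0.0919

```text
time: 28.28
eef_pos: [585.0, 310.5, 33.4]
tcp_rot: [[-1.0, 0.021, -0.004], [0.021, 1.0, -0.001], [0.004, -0.001, -1.0]]
force: [-1.0, 0.8, -0.0]
width: 70.9
grip_force: 0.0
```

Emit:
apply_moves:
  linear:
    - [0,0,-0.03]
    - [0,0,-0.04]
    - [0,0,-0.04]
    - [0,0,0]
    - [0.007,-0.0162,0]
    - [0.0139,-0.0324,0]
    - [0.0139,-0.0324,0]
    - [0.0139,-0.0324,0]
  yaw: [0,0,0,0,0,0,0,0]

```text
time: 28.95
eef_pos: [535.0, 197.8, 146.1]
tcp_rot: [[-1.0, 0.02, 0.001], [0.02, 1.0, 0.0], [-0.001, 0.0, -1.0]]
force: [0.3, -0.9, 0.5]
width: 91.8
grip_force: 0.0
```

Emit:
apply_moves:
  linear:
    - [0.0139,-0.0324,0]
    - [0.0139,-0.0324,0]
    - [0.0139,-0.0324,0]
    - [0.0139,-0.0324,0]
    - [0.0139,-0.0324,0]
    - [0.0139,-0.0324,0]
    - [0.0069,-0.0162,0]
    - [0,0,0]
  yaw: [0,0,0,0,0,0,0,0]

```text
time: 29.62
eef_pos: [440.1, -12.4, 146.2]
tcp_rot: [[-1.0, 0.025, 0.001], [0.025, 1.0, -0.001], [-0.001, -0.001, -1.0]]
force: [-0.4, -0.3, 0.1]
width: 92.1
grip_force: 0.0
```

Emit:
apply_moves:
  linear:
    - [0,0,0.01]
    - [0,0,0.01]
    - [0,0,0.01]
    - [0,0,0]
    - [0,0,0]
    - [0,0,0]
    - [0,0,0]
    - [0,0,0]
  yaw: [7,7,7,7,7,7,7,7]

```text
time: 30.28
eef_pos: [441.5, -9.0, 116.0]
tcp_rot: [[-0.537, 0.844, 0.001], [0.844, 0.537, 0.0], [-0.001, 0.001, -1.0]]
force: [-0.2, 0.0, -0.0]
width: 92.1
grip_force: 0.0
```

Emit:
apply_moves:
  linear:
    - [0,0,0]
    - [0,0,0]
    - [0,0,0]
    - [0,0,0]
    - [0,0,0]
    - [0,0,0]
    - [0,0,0]
    - [0,0,0]
  yaw: [7,7,7,7,7,1,0,0]

```text
time: 30.95
eef_pos: [441.1, -9.5, 115.7]
tcp_rot: [[0.053, 0.999, 0.0], [0.999, -0.053, -0.0], [0.0, 0.0, -1.0]]
force: [-0.5, 0.5, -0.4]
width: 91.9
grip_force: 0.0
```

Run:
```python
from h import *; import pickle
go(441.4,-9.7,4,-3.2); c=cam('wrist'); pickle.dump(c,open('w9.pkl','wb')); im=c['img'].copy()
q=w2p(c,[[438.5,-60.5,7],[444.2,41.2,7]]);print(q)
for r in outline_of('rod','wrist')[:1]:
    w=p2w(c,np.argwhere(r['pixels'])[:,::-1],8)[:,:2].astype(np.float32); print(cv2.minAreaRect(w))
for p in q: cv2.circle(im,tuple(int(v) for v in p),2,(0,0,255),-1)
cv2.imwrite('pics/w9.png',im)
```

```text
shift now-axes mm [ -0.2   0.3 111.7] yaw 0.17 | y ang -3.03 tcp [441.1  -9.5 115.7] w 91.9 t 30.95
[[315.51020698 247.18924953]
 [315.73807615 142.84926743]]
((441.5264892578125, -6.159336090087891), (114.17031860351562, 16.090307235717773), 85.48868560791016)
```

View pics/w9.png

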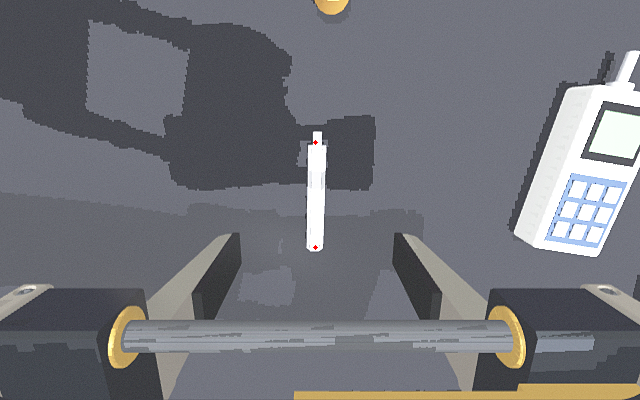

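The rod lies straight under the gripper from (316,247) to (316,143), stub up, and both end markers agree. The gauge is at (575,165), its stem at the top.

Emit:
apply_moves:
  linear:
    - [-0.001,0,0.03]
    - [0,0,0.03]
    - [0,0,0.025]
    - [0,0,0.012]
    - [0,0,0.008]
    - [0,0,0.004]
    - [0,0,0.0025]
    - [0,0,0]
  yaw: [0,0,0,0,0,0,0,0]
  hand: 0.05

```text
time: 31.72
eef_pos: [441.3, -11.0, 4.4]
tcp_rot: [[0.056, 0.998, 0.001], [0.998, -0.056, -0.0], [-0.0, 0.001, -1.0]]
force: [-0.1, -0.1, 0.2]
width: 50.4
grip_force: 0.0
```

Emit:
apply_moves:
  linear:
    - [0,0,0]
    - [0,0,0]
    - [0,0,0]
    - [0,0,0]
    - [0,0,0]
    - [0,0,0]
    - [0,0,0]
    - [0,0,0]
  yaw: [0,0,0,0,0,0,0,0]
  hand: 0.0

```text
time: 32.38
eef_pos: [440.9, -10.9, 4.2]
tcp_rot: [[0.056, 0.998, 0.0], [0.998, -0.056, -0.0], [-0.0, 0.0, -1.0]]
force: [-0.2, -0.6, 3.4]
width: 14.3
grip_force: 30.0
```

Emit:
apply_moves:
  linear:
    - [0,0,0]
    - [0,0,0]
    - [0,0,-0.01]
    - [0,0,-0.02]
    - [0,0,-0.03]
    - [0,0,-0.03]
    - [0,0,-0.02]
    - [0,0,0]
  yaw: [0,0,0,0,0,0,0,0]

```text
time: 33.05
eef_pos: [444.0, -11.8, 118.8]
tcp_rot: [[0.056, 0.998, 0.009], [0.998, -0.056, -0.003], [-0.002, 0.009, -1.0]]
force: [0.6, 0.5, -1.7]
width: 14.4
grip_force: 30.0
```

Emit:
apply_moves:
  linear:
    - [0,0,0]
    - [0,0,0]
    - [0,0,0]
    - [0,0,0]
    - [0,0,0]
    - [0,0,0]
    - [0,0,0]
    - [0,0,0]
  yaw: [4,7,7,7,7,7,7,7]

```text
time: 33.72
eef_pos: [439.7, -10.6, 112.4]
tcp_rot: [[0.835, 0.551, -0.002], [0.551, -0.835, 0.001], [-0.002, -0.002, -1.0]]
force: [-0.2, -0.2, -0.9]
width: 14.4
grip_force: 30.0
```

Emit:
apply_moves:
  linear:
    - [0,0,0]
    - [0,0,0]
    - [0,0,0]
    - [0,0,0]
    - [0,0,0]
    - [0,0,0]
    - [0,0,0]
    - [0.006,0.0153,0]
  yaw: [7,7,7,7,7,2,0,0]

```text
time: 34.38
eef_pos: [444.2, -24.6, 112.4]
tcp_rot: [[0.999, -0.053, -0.003], [-0.053, -0.999, 0.002], [-0.003, -0.002, -1.0]]
force: [1.0, 1.3, -1.2]
width: 14.7
grip_force: 30.0
```

Emit:
apply_moves:
  linear:
    - [0.0108,0.0306,0]
    - [0.0108,0.0306,0]
    - [0.0108,0.0306,0]
    - [0.0108,0.0306,0]
    - [0.0108,0.0306,0]
    - [0.0108,0.0306,0]
    - [0.0108,0.0306,0]
    - [0.0108,0.0306,0]
  yaw: [0,0,0,0,0,0,0,0]

```text
time: 35.05
eef_pos: [518.0, -276.9, 112.6]
tcp_rot: [[0.998, -0.055, -0.001], [-0.055, -0.998, 0.001], [-0.001, -0.001, -1.0]]
force: [0.4, 0.1, -1.9]
width: 14.5
grip_force: 30.0
```

Emit:
apply_moves:
  linear:
    - [0.0108,0.0306,0]
    - [0.0048,0.0153,0]
    - [0,0,0]
    - [0,0,0]
    - [0,0,0]
    - [0,0,0]
    - [0,0,0]
    - [0,0,0]
  yaw: [0,0,0,0,0,0,0,0]

```text
time: 35.72
eef_pos: [531.3, -321.5, 114.0]
tcp_rot: [[0.998, -0.055, -0.0], [-0.055, -0.998, 0.0], [-0.0, -0.0, -1.0]]
force: [-0.6, -0.6, -0.7]
width: 14.1
grip_force: 30.0
```

Run:
```python
from h import *; import pickle
go(533,-322,60,-94.5); c=cam('wrist'); pickle.dump(c,open('w10.pkl','wb')); im=c['img'].copy()
cv2.imwrite('pics/w10.png',im)
for r in tip_of('gauge_tray','wrist')[:1]: print(r)
```

```text
shift now-axes mm [ 1.7  0.4 54. ] yaw 1.34 | y ang -93.16 tcp [ 531.3 -321.5  114. ] w 14.1 t 35.72
{'location': [531.4, -323.0, 0.2], 'confidence': 0.96}
```

View pics/w10.png

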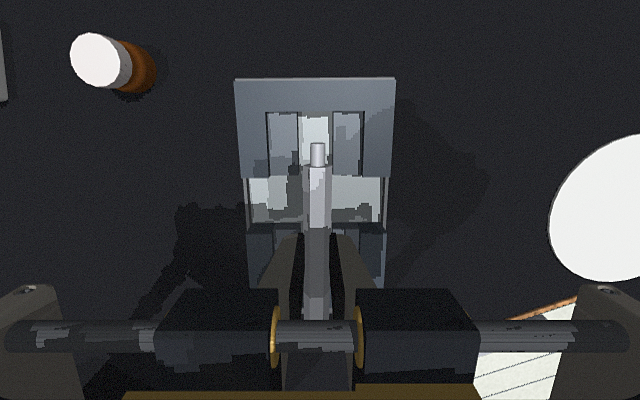

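The tray sits almost square under the held rod. Its far foam edge runs (234,79)–(397,77), the recess corners are (265,111) and (365,111), and the slot edge on the foam top is at y≈177. The rod is over the trough.

Run:
```python
from h import *; import pickle
from scipy.optimize import least_squares
c=pickle.load(open('w10.pkl','rb'))
obs=np.array([(234,79),(397,77),(265,111),(365,111),(240,177),(390,178)],float)
mod=np.array([(104,65,33),(104,-65,33),(78,39,33),(78,-39,33),(25,65,33),(25,-65,33)],float)
def W(p):
    a=np.radians(p[2]);R=np.array([[np.cos(a),-np.sin(a)],[np.sin(a),np.cos(a)]])
    return np.c_[mod[:,:2]@R.T+p[:2],mod[:,2]]
r=least_squares(lambda p:(w2p(c,W(p))-obs).ravel(),[533,-322,-4]);print(r.x,np.round(r.fun,1))
p=r.x; print(p2w(c,obs,33).round(1)[:,:2].tolist())
go(p[0],p[1],10,p[2]-90)
c7=pickle.load(open('w7.pkl','rb'))
obs=np.array([(17,68),(172,68),(60,282)],float); mod=np.array([(-104,-65,33),(-104,65,33),(104,-65,33)],float)
r=least_squares(lambda p:(w2p(c7,W(p))-obs).ravel(),[533,-322,-4]);print(r.x,np.round(r.fun,1))
```

```text
[ 532.17739305 -320.99093728   -3.09932073] [-4.4 -2.2  3.6 -0.5  0.4  1.3 -0.1  1.1 -2.7  1.4  3.3  0.3]
[[637.8, -264.9], [632.3, -388.8], [613.1, -286.0], [608.8, -364.3], [561.7, -259.9], [554.0, -384.5]]
shift now-axes mm [  0.7  -1.  104.1] yaw -0.08 | y ang -93.18 tcp [ 531.4 -321.9  114.1] w 14.3 t 35.82
[ 536.49337616 -319.9461005    -3.6307745 ] [-1.7 -4.1 -0.2  3.   2.4  1.8]
```

Emit:
apply_moves:
  linear:
    - [0.0005,-0.0005,0.02]
    - [0,0,0.02]
    - [0,0,0.02]
    - [0,0,0.015]
    - [0,0,0.01]
    - [0,0,0.007]
    - [0,0,0.004]
    - [0,0,0.003]
  yaw: [0,0,0,0,0,0,0,0]

```text
time: 36.48
eef_pos: [532.2, -322.2, 15.2]
tcp_rot: [[0.998, -0.056, 0.001], [-0.056, -0.998, -0.001], [0.001, 0.001, -1.0]]
force: [-0.3, 0.2, -1.1]
width: 14.0
grip_force: 30.0
```

Emit:
apply_moves:
  linear:
    - [0,0,0.002]
    - [0,0,0.0015]
    - [0,0,0.001]
    - [0,0,0]
    - [0,0,0]
    - [0,0,0]
    - [0,0,0]
    - [0,0,0]
  yaw: [0,0,0,0,0,0,0,0]

```text
time: 37.15
eef_pos: [532.0, -322.1, 10.6]
tcp_rot: [[0.998, -0.056, 0.0], [-0.056, -0.998, -0.0], [0.0, 0.0, -1.0]]
force: [-0.0, -0.1, -1.6]
width: 14.7
grip_force: 30.0
```

Not touching yet; about 1.4 mm more.

Emit:
apply_moves:
  linear:
    - [0,0,0.0007]
    - [0,0,0.0006]
    - [0,0,0]
    - [0,0,0]
    - [0,0,0]
    - [0,0,0]
    - [0,0,0]
    - [0,0,0]
  yaw: [0,0,0,0,0,0,0,0]

```text
time: 37.82
eef_pos: [531.9, -322.1, 9.3]
tcp_rot: [[0.998, -0.056, 0.0], [-0.056, -0.998, -0.0], [0.0, 0.0, -1.0]]
force: [-0.5, 0.8, 0.2]
width: 14.2
grip_force: 30.0
```

Emit:
apply_moves:
  linear:
    - [0,0,0]
    - [0,0,0]
    - [0,0,0]
    - [0,0,0]
    - [0,0,0]
    - [0,0,0]
    - [0,0,0]
    - [0,0,0]
  yaw: [0,0,0,0,0,0,0,0]
  hand: 0.045

```text
time: 38.48
eef_pos: [531.9, -322.0, 9.2]
tcp_rot: [[0.998, -0.056, 0.0], [-0.056, -0.998, -0.0], [0.0, 0.0, -1.0]]
force: [0.3, 0.9, 0.4]
width: 44.9
grip_force: 0.0
```

Emit:
apply_moves:
  linear:
    - [0,0,-0.01]
    - [0,0,-0.03]
    - [0,0,-0.035]
    - [0,0,-0.035]
    - [0,0,-0.03]
    - [0,0,0]
    - [0,0,0]
    - [0,0,0]
  yaw: [0,0,0,0,0,0,0,0]

```text
time: 39.15
eef_pos: [531.6, -321.7, 148.9]
tcp_rot: [[0.998, -0.056, -0.0], [-0.056, -0.998, 0.0], [-0.0, -0.0, -1.0]]
force: [-0.0, 0.5, -0.1]
width: 44.5
grip_force: 0.0
```

Run:
```python
from h import *; import pickle
c=cam('wrist'); pickle.dump(c,open('w11.pkl','wb')); cv2.imwrite('pics/w11.png',c['img'])
for r in tip_of('rod','wrist')[:1]: print(r)
d=cam('top')
for t in ['gauge','gauge_stem','gauge_tray']:
  for r in tip_of(t,'top')[:1]: print(t,r)
go(676,7,200,-16)
```

```text
{'location': [532.5, -318.2, 15.3], 'confidence': 0.56}
gauge {'location': [701.9, 97.7, 16.1], 'confidence': 0.64}
gauge_stem {'location': [703.6, 100.0, 16.3], 'confidence': 0.85}
gauge_tray {'location': [538.2, -321.0, 1.5], 'confidence': 0.8}
shift now-axes mm [ 125.8 -336.2  -51.8] yaw -77.23 | y ang -93.23 tcp [ 531.4 -321.5  147.9] w 45.0 t 39.45
```

View pics/w11.png

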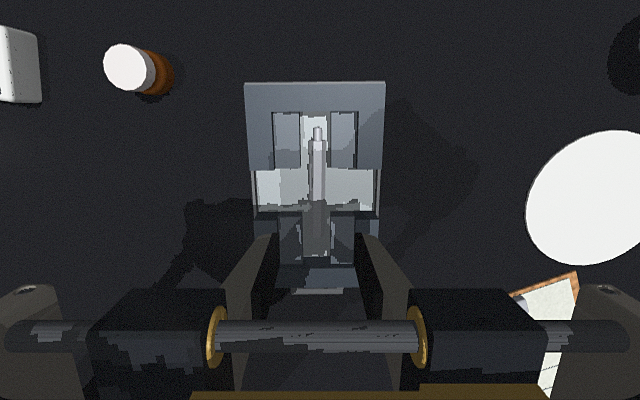

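The rod lies lengthwise in the trough, from (318,137) to (318,257), centred and with its stub away from the handle. Next I'll check how close the bench balance is to the gauge and move over the gauge.

Emit:
apply_moves:
  linear:
    - [0.0061,-0.0167,-0.01]
    - [0.0122,-0.0334,-0.01]
    - [0.0122,-0.0334,-0.01]
    - [0.0122,-0.0334,0]
    - [0.0122,-0.0334,0]
    - [0.0122,-0.0334,0]
    - [0.0122,-0.0334,0]
    - [0.0122,-0.0334,0]
  yaw: [0,0,0,0,0,0,0,0]
  hand: 0.0919

```text
time: 40.12
eef_pos: [637.6, -75.2, 178.7]
tcp_rot: [[0.998, -0.056, -0.001], [-0.056, -0.998, 0.0], [-0.001, -0.0, -1.0]]
force: [0.8, -0.5, -0.5]
width: 92.0
grip_force: 0.0
```

Emit:
apply_moves:
  linear:
    - [0.0122,-0.0334,0]
    - [0.0122,-0.0334,0]
    - [0.0061,-0.0167,0]
    - [0,0,0]
    - [0,0,0]
    - [0,0,0]
    - [0,0,0]
    - [0,0,0]
  yaw: [0,0,0,-5,-7,-7,-7,-7]

```text
time: 40.78
eef_pos: [672.2, 4.8, 178.4]
tcp_rot: [[0.865, 0.502, -0.001], [0.502, -0.865, 0.0], [-0.001, -0.001, -1.0]]
force: [1.0, 0.2, 0.2]
width: 92.0
grip_force: 0.0
```

Emit:
apply_moves:
  linear:
    - [0,0,0]
    - [0,0,0]
    - [0,0,0]
    - [0,0,0]
    - [0,0,0]
    - [0,0,0]
    - [0,0,0]
    - [0,0,0]
  yaw: [-7,-7,-7,-7,-7,-7,-2,0]

```text
time: 41.45
eef_pos: [672.2, 4.7, 178.5]
tcp_rot: [[0.279, 0.96, -0.001], [0.96, -0.279, 0.0], [-0.0, -0.001, -1.0]]
force: [-0.0, 0.1, -0.0]
width: 92.1
grip_force: 0.0
```

Run:
```python
from h import *; import pickle
go(676,7,24,-15); c=cam('wrist'); pickle.dump(c,open('w12.pkl','wb')); cv2.imwrite('pics/w12.png',c['img'])
for t in ['gauge','gauge_stem']:
  for r in tip_of(t,'wrist')[:1]: print(t,r)
d=cam('top'); s=cam('scene')
# balance front-left top corner: top px (286,113), scene px of same corner: triangulate lines
for z in (0,40,60,80): print(z,p2w(d,[(285,113),(412,115)],z).round(0)[:,:2].tolist(),p2w(s,[(344,292)],z).round(0)[:,:2].tolist(),p2w(s,[(452,212)],z).round(0)[:,:2].tolist())
```

```text
shift now-axes mm [  3.3   3.2 154.5] yaw -1.18 | y ang -16.18 tcp [672.2   4.7 178.5] w 92.1 t 41.45
gauge {'location': [677.1, 0.4, 1.3], 'confidence': 0.57}
gauge_stem {'location': [700.9, 100.4, 20.4], 'confidence': 0.89}
0 [[784.0, 91.0], [786.0, -244.0]] [[748.0, -164.0]] [[803.0, 180.0]]
40 [[772.0, 88.0], [774.0, -236.0]] [[769.0, -197.0]] [[820.0, 126.0]]
60 [[766.0, 86.0], [768.0, -232.0]] [[780.0, -214.0]] [[829.0, 99.0]]
80 [[760.0, 84.0], [762.0, -228.0]] [[790.0, -230.0]] [[838.0, 72.0]]
```

View pics/w12.png

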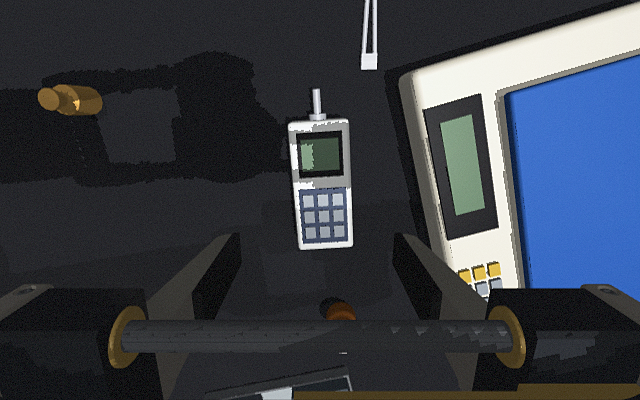

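The gauge is at (321,184), stem tip at (317,90), case corners (288,121), (350,119), (353,247), (297,249). The balance's front edge is to the right with room for the fingers.

Run:
```python
from h import *; import pickle
from scipy.optimize import least_squares
c=pickle.load(open('w12.pkl','rb'))
obs=np.array([(289,121),(350,119),(354,247),(297,250),(317,90)],float)
mod=np.array([(70,31,32),(70,-31,32),(-70,-31,32),(-70,31,32),(100,0,18)],float)
def W(p):
    a=np.radians(p[2]);R=np.array([[np.cos(a),-np.sin(a)],[np.sin(a),np.cos(a)]])
    return np.c_[mod[:,:2]@R.T+p[:2],mod[:,2]]
r=least_squares(lambda p:(w2p(c,W(p))-obs).ravel(),[676,5,75]);print(r.x,np.round(r.fun,1))
p=r.x; print(p2w(c,obs,33).round(1)[:,:2].tolist())
go(p[0],p[1],5,p[2]-90)
```

```text
[679.01447022   2.1273448   76.81431207] [-0.9  0.9  0.3 -0.5 -1.   0.4  0.9  0.   0.6 -0.8]
[[666.0, 78.0], [724.6, 62.9], [694.4, -72.4], [632.1, -58.2], [700.8, 98.1]]
shift now-axes mm [ -0.5   7.1 174. ] yaw -3.08 | y ang -16.27 tcp [672.4   4.6 179. ] w 92.0 t 41.7
```

Emit:
apply_moves:
  linear:
    - [-0.0005,0.0071,0]
    - [0,0,0.02]
    - [0,0,0.03]
    - [0,0,0.03]
    - [0,0,0.03]
    - [0,0,0.01]
    - [0,0,0]
    - [0,0,0]
  yaw: [-3.1,0,0,0,0,0,0,0]

```text
time: 42.37
eef_pos: [679.5, 2.1, 59.8]
tcp_rot: [[0.227, 0.974, 0.0], [0.974, -0.227, -0.0], [0.0, 0.0, -1.0]]
force: [0.7, -0.3, 0.7]
width: 92.0
grip_force: 0.0
```

Emit:
apply_moves:
  linear:
    - [0,0,0.02]
    - [0,0,0.015]
    - [0,0,0.01]
    - [0,0,0.005]
    - [0,0,0.003]
    - [0,0,0]
    - [0,0,0]
    - [0,0,0]
  yaw: [0,0,0,0,0,0,0,0]

```text
time: 43.03
eef_pos: [679.9, 2.1, 7.1]
tcp_rot: [[0.227, 0.974, 0.002], [0.974, -0.227, -0.0], [0.0, 0.002, -1.0]]
force: [-1.1, -0.1, 0.4]
width: 91.9
grip_force: 0.0
```

Emit:
apply_moves:
  linear:
    - [0,0,0]
    - [0,0,0]
    - [0,0,0]
    - [0,0,0]
    - [0,0,0]
    - [0,0,0]
    - [0,0,0]
    - [0,0,0]
  yaw: [0,0,0,0,0,0,0,0]
  hand: 0.0

```text
time: 43.7
eef_pos: [678.7, 2.3, 6.2]
tcp_rot: [[0.227, 0.974, -0.001], [0.974, -0.227, 0.0], [-0.0, -0.001, -1.0]]
force: [-3.6, 1.8, 3.2]
width: 61.7
grip_force: 30.0
```

Emit:
apply_moves:
  linear:
    - [0,0,-0.005]
    - [0,0,-0.015]
    - [0,0,-0.025]
    - [0,0,-0.03]
    - [0,0,-0.03]
    - [0,0,-0.02]
    - [0,0,-0.01]
    - [0,0,0]
  yaw: [0,0,0,0,0,0,0,0]

```text
time: 44.37
eef_pos: [681.2, 1.8, 145.0]
tcp_rot: [[0.227, 0.974, 0.006], [0.974, -0.227, -0.001], [0.0, 0.006, -1.0]]
force: [1.6, -0.3, -4.2]
width: 62.1
grip_force: 30.0
```

Emit:
apply_moves:
  linear:
    - [0,0,0]
    - [0,0,0]
    - [0,0,0]
    - [0,0,0]
    - [0,0,0]
    - [0,0,0]
    - [0,0,0]
    - [0,0,0]
  yaw: [-3,-5,-7,-7,-7,-7,-7,-7]

```text
time: 45.03
eef_pos: [677.7, 2.4, 138.3]
tcp_rot: [[-0.605, 0.796, -0.004], [0.796, 0.605, 0.001], [0.003, -0.003, -1.0]]
force: [-0.2, -0.3, -5.2]
width: 61.7
grip_force: 30.0
```

Emit:
apply_moves:
  linear:
    - [0,0,0]
    - [0,0,0]
    - [0,0,0]
    - [0,0,0]
    - [0,0,0]
    - [0,0,0]
    - [0,0,0]
    - [0,0,0]
  yaw: [-7,-7,-7,-7,-7,-7,-5,-3]

```text
time: 45.7
eef_pos: [677.7, 2.3, 138.2]
tcp_rot: [[-0.999, 0.05, -0.004], [0.05, 0.999, 0.001], [0.004, 0.0, -1.0]]
force: [-0.3, -0.1, -5.2]
width: 61.5
grip_force: 30.0
```

Emit:
apply_moves:
  linear:
    - [0,0,0]
    - [0.0065,-0.0166,0]
    - [0.0129,-0.0331,0]
    - [0.0129,-0.0331,0]
    - [0.0129,-0.0331,0]
    - [0.0129,-0.0331,0]
    - [0.0129,-0.0331,0]
    - [0.0129,-0.0331,0]
  yaw: [0,0,0,0,0,0,0,0]

```text
time: 46.37
eef_pos: [581.9, -209.0, 139.6]
tcp_rot: [[-0.998, 0.056, -0.002], [0.056, 0.998, 0.001], [0.002, 0.001, -1.0]]
force: [-0.6, -1.1, -5.4]
width: 61.9
grip_force: 30.0
```

Emit:
apply_moves:
  linear:
    - [0.0129,-0.0331,0]
    - [0.0129,-0.0331,0]
    - [0.0129,-0.0331,0]
    - [0.0064,-0.0166,0]
    - [0,0,0]
    - [0,0,0]
    - [0,0,0.01]
    - [0,0,0.02]
  yaw: [0,0,0,0,0,0,0,0]

```text
time: 47.03
eef_pos: [534.3, -321.5, 112.7]
tcp_rot: [[-0.999, 0.054, 0.004], [0.054, 0.999, -0.003], [-0.004, -0.003, -1.0]]
force: [0.9, 0.0, -4.8]
width: 61.7
grip_force: 30.0
```

Emit:
apply_moves:
  linear:
    - [0,0,0.015]
    - [0,0,0]
    - [0,0,0]
    - [0,0,0]
    - [0,0,0]
    - [0,0,0]
    - [0,0,0]
    - [0,0,0]
  yaw: [0,0,0,0,0,0,0,0]

```text
time: 47.7
eef_pos: [532.6, -321.7, 96.8]
tcp_rot: [[-0.999, 0.055, 0.001], [0.055, 0.999, -0.001], [-0.001, -0.001, -1.0]]
force: [0.1, -0.5, -3.6]
width: 62.0
grip_force: 30.0
```

Run:
```python
from h import *; import pickle
go(532.2,-321.5,29,86.9); c=cam('wrist'); pickle.dump(c,open('w13.pkl','wb')); im=c['img'].copy()
a=np.radians(-3.1);R=np.array([[np.cos(a),-np.sin(a)],[np.sin(a),np.cos(a)]])
for p in [(-78,39),(-78,-39),(78,39),(78,-39),(-104,65),(-104,-65),(-25,65),(-25,-65),(25,65),(25,-65)]:
    q=w2p(c,[*(R@np.array(p)+[532.2,-321.5]),33])[0]; cv2.circle(im,tuple(int(v) for v in q),2,(0,0,255),-1)
cv2.imwrite('pics/w13.png',im)
```

```text
shift now-axes mm [ 0.5  0.2 67.8] yaw -0.03 | y ang 86.87 tcp [ 532.6 -321.7   96.8] w 62.0 t 47.7
```

View pics/w13.png

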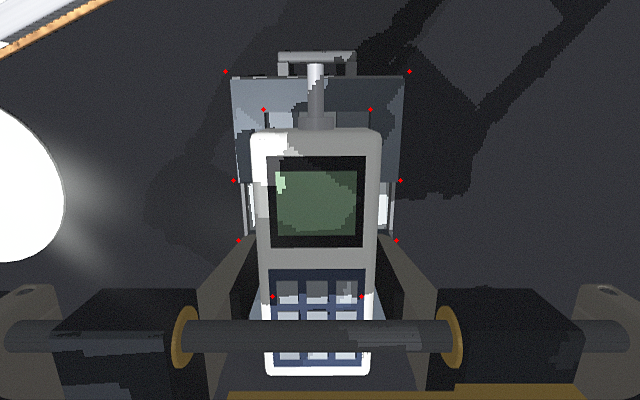

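Gauge over the recess: stem (316,65) points at the handle. My predicted recess corners (264,109) and (370,109) and slot edges (y≈181) match the picture within about 2 mm. Lowering gently.

Emit:
apply_moves:
  linear:
    - [0.0005,0,0.015]
    - [0,0,0.015]
    - [0,0,0.012]
    - [0,0,0.008]
    - [0,0,0.006]
    - [0,0,0.004]
    - [0,0,0.002]
    - [0,0,0]
  yaw: [0,0,0,0,0,0,0,0]

```text
time: 48.42
eef_pos: [531.9, -321.5, 34.1]
tcp_rot: [[-0.999, 0.054, -0.0], [0.054, 0.999, -0.0], [0.0, -0.0, -1.0]]
force: [-0.0, -0.3, -5.1]
width: 62.1
grip_force: 30.0
```

Emit:
apply_moves:
  linear:
    - [0,0,0.001]
    - [0,0,0.001]
    - [0,0,0.001]
    - [0,0,0.001]
    - [0,0,0]
    - [0,0,0]
    - [0,0,0]
    - [0,0,0]
  yaw: [0,0,0,0,0,0,0,0]

```text
time: 49.08
eef_pos: [531.9, -321.4, 30.3]
tcp_rot: [[-0.999, 0.054, 0.0], [0.054, 0.999, -0.0], [-0.0, -0.0, -1.0]]
force: [-0.3, 0.2, -3.9]
width: 61.5
grip_force: 30.0
```

Emit:
apply_moves:
  linear:
    - [0,0,0.0005]
    - [0,0,0.0004]
    - [0,0,0.0003]
    - [0,0,0]
    - [0,0,0]
    - [0,0,0]
    - [0,0,0]
    - [0,0,0]
  yaw: [0,0,0,0,0,0,0,0]

```text
time: 49.75
eef_pos: [531.9, -321.4, 29.2]
tcp_rot: [[-0.999, 0.054, 0.0], [0.054, 0.999, -0.0], [-0.0, -0.0, -1.0]]
force: [-0.7, 1.6, -1.9]
width: 61.6
grip_force: 30.0
```

Emit:
apply_moves:
  linear:
    - [0,0,0.0003]
    - [0,0,0.0002]
    - [0,0,0]
    - [0,0,0]
    - [0,0,0]
    - [0,0,0]
    - [0,0,0]
    - [0,0,0]
  yaw: [0,0,0,0,0,0,0,0]

```text
time: 50.42
eef_pos: [531.9, -321.4, 29.2]
tcp_rot: [[-0.999, 0.054, 0.0], [0.054, 0.999, -0.0], [-0.0, -0.0, -1.0]]
force: [-3.4, 3.3, 5.1]
width: 61.9
grip_force: 30.0
```

Emit:
apply_moves:
  linear:
    - [0,0,0]
    - [0,0,0]
    - [0,0,0]
    - [0,0,0]
    - [0,0,0]
    - [0,0,0]
    - [0,0,0]
    - [0,0,0]
  yaw: [0,0,0,0,0,0,0,0]
  hand: 0.084

```text
time: 51.08
eef_pos: [531.8, -321.4, 28.5]
tcp_rot: [[-0.999, 0.055, 0.0], [0.055, 0.999, -0.0], [-0.0, -0.0, -1.0]]
force: [0.4, 0.2, -0.1]
width: 83.8
grip_force: 0.0
```

Emit:
apply_moves:
  linear:
    - [0,0,-0.005]
    - [0,0,-0.02]
    - [0,0,-0.03]
    - [0,0,-0.04]
    - [0,0,-0.04]
    - [0,0,-0.04]
    - [0,0,-0.02]
    - [0,0,0]
  yaw: [0,0,0,0,0,0,0,0]

```text
time: 51.75
eef_pos: [534.4, -323.6, 231.3]
tcp_rot: [[-0.998, 0.054, 0.009], [0.054, 0.998, -0.008], [-0.01, -0.008, -1.0]]
force: [0.8, -0.4, 1.3]
width: 83.9
grip_force: 0.0
```

Emit:
apply_moves:
  linear:
    - [0.02,0.03,0]
    - [0.02,0.03,0]
    - [0.02,0.03,0]
    - [0.02,0.03,0]
    - [0,0,0]
    - [0,0,0]
    - [0,0,0]
    - [0,0,0]
  yaw: [0,0,0,0,0,0,0,0]

```text
time: 52.42
eef_pos: [459.0, -198.2, 223.5]
tcp_rot: [[-0.998, 0.055, 0.0], [0.055, 0.998, -0.0], [-0.0, -0.0, -1.0]]
force: [-0.5, -0.2, -0.3]
width: 84.2
grip_force: 0.0
```

Run:
```python
from h import *
go(0,0,0); a=cam('wrist')['img']; s=cam('scene')['img']
cv2.imwrite('pics/end.png',np.vstack([cv2.resize(a,(480,300)),cv2.resize(s[100:350,100:500],(480,300))]))
for t in ['gauge','gauge_stem']:
  for r in tip_of(t,'wrist')[:1]: print(t,r)
```

```text
shift now-axes mm [469.4 172.7 223.3] yaw 0 | y ang 86.84 tcp [ 459.  -198.2  223.5] w 84.2 t 52.42
gauge {'location': [528.7, -322.6, 20.9], 'confidence': 0.77}
gauge_stem {'location': [435.4, -319.1, 41.4], 'confidence': 0.56}
```

View pics/end.png

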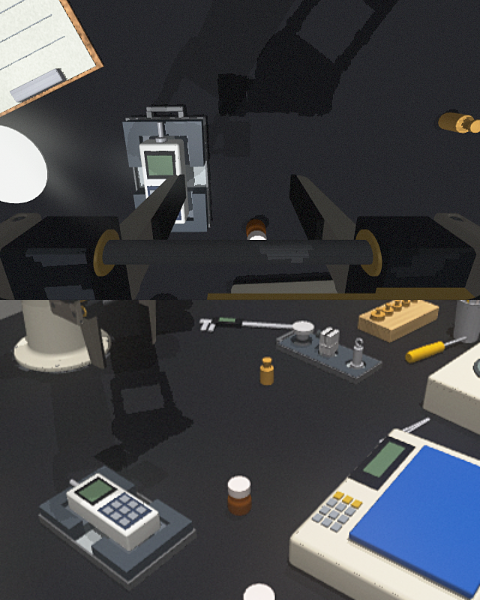

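The gauge is in the recess, display up, stem at (162,130) pointing at the handle, with its underside at about 21 mm. In the scene view the platen, clamp and hook stand in order from the handle in the fitting tray, and the weight and jar are in place. Handing in.

```bash
python3 -c "
from rig import manip
print(manip.sign_off())"
```

```text
the job is handed in; nothing more can be done
None
```

I handed the job in at about 52 s: platen, clamp and hook stand in their wells in order from the handle, and the gauge lies display up over the rod, stem towards its tray's handle. The weight and jar stand where they were; no verdict was returned.

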